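# Fill the empty cells of a covered transport crate and lock it

## Task

Pack every loose green tin for transport: find by touch which cells of the blue crate are still empty (the dust discs hide the tins already inside, and give way only over empty cells) and push one tin fully home into each cell you use. When all the tins are in, put the retaining plate with its red hub upward over the post, down flat on the crate, and then the brass lock collar on the post, down onto the hub. Leave the flange and the micrometer where they are.

Things in the scene. Friction and masses are not known exactly. Their poses are not given: they have to be found in the camera images.
- crate: Fixed transport crate: blue block 250 x 250 mm, 72 mm high, a steel post in the middle of its top and six round ports in a ring of 84 mm radius round it. Origin at the centre of its underside. Under each port is a cell of 68 mm diameter, floor 5 mm above the bench. Two or three cells, different each time, already hold a hidden tin; the others are empty.
- port0 (a point): centre of port 0 (68 mm opening, bevelled), level with the crate's top. A black dust disc, 66 mm across, 6 mm thick, closes it, its top 4 mm below the crate's top. Over an empty cell a push of 5 to 6 N slides it down, 57 mm at most, to the cell floor; it stays where pushed, and a tin set on it goes down with it. Over a full cell it gives 3 mm, then stops hard
- port1 (a point): centre of port 1, with a dust disc; all as port 0 (all six look alike)
- port2 (a point): centre of port 2, with a dust disc; all as port 0 (all six look alike)
- port3 (a point): centre of port 3, with a dust disc; all as port 0 (all six look alike)
- port4 (a point): centre of port 4, with a dust disc; all as port 0 (all six look alike)
- port5 (a point): centre of port 5, with a dust disc; all as port 0 (all six look alike)
- post_foot (a point): foot of the crate's post, on its axis, level with the crate's top
- post_top (a point): top of the post: 16 mm in diameter, 62 mm tall above the crate's top, the last 6 mm tapered
- tin0_center (a point): loose closed tin, green band, bare metal rims: cylinder 62 mm in diameter, 54 mm high, 0.14 to 0.28 kg, same either way up; may be absent. This point is its centre, half-way up, z along its axis. Fully home in a cell (disc under it on the floor) its top is 7 mm below the crate's top and its centre 38 mm above the bench
- tin1_center (a point): loose closed tin, green band, bare metal rims: cylinder 62 mm in diameter, 54 mm high, 0.14 to 0.28 kg, same either way up; may be absent. This point is its centre, half-way up, z along its axis. Fully home in a cell (disc under it on the floor) its top is 7 mm below the crate's top and its centre 38 mm above the bench
- tin2_center (a point): loose closed tin, green band, bare metal rims: cylinder 62 mm in diameter, 54 mm high, 0.14 to 0.28 kg, same either way up; may be absent. This point is its centre, half-way up, z along its axis. Fully home in a cell (disc under it on the floor) its top is 7 mm below the crate's top and its centre 38 mm above the bench
- plate_hub (a point): retaining plate: a round steel disc 140 mm in diameter and 6 mm thick with a red hub, 40 mm in diameter, standing 28 mm above the disc (34 mm in all), and a 22 mm hole right through; about 0.3 kg. This point is on its axis 20 mm above the underside, z up along the axis
- collar_center (a point): brass lock collar, 46 mm in diameter, 24 mm high, with a 22 mm hole right through, same either way up; this point is its centre, half-way up
- flange: steel flange, 85 mm in diameter and 38 mm high, a bystander; origin at its underside
- micrometer: micrometer lying flat, 43 x 124 x 15 mm, a bystander; origin at its underside
Mind the look-alikes: they are no part of the job. Leave any orange or pink look-alike of the part that bears tin0_center alone.

How it is judged:
By the outcome, as a careful person would: the job done as asked, in the order asked, and still so for the second after the job is handed in, with the robot touching nothing.
Of stored0, stored1, stored2, stored3, stored4, stored5 only 2 to 3 are there at a start; the rules pass over those that are not, and their reading is None.
Of tin0, tin1, tin2 only 2 to 3 are there at a start; the rules pass over those that are not, and their reading is None.
At some moment in a run one of tin0, tin1, tin2, plate, collar may be knocked a few centimetres aside while the robot is not near it.
Once in a run the grip may slacken for a moment while it holds something.
It also fails if it takes over 210 s, if anything falls off the work surface, if the arm or the gripper's body presses on something with over 40 N, if the wrist force passes 120 N, or if a joint passes its speed limit or range.

## Robot

A 6-joint arm with a two-finger parallel gripper is mounted at the origin on a cart in front of the work surface, level with it; the furniture and walls round the work are solid. World frame = base frame: x ahead of the robot, y to its left, z up, the work surface at z = 0. Lengths are in m, angles in rad, forces in N, time in s.
With the tool pointing down it reaches from about 0.375 to 0.975 m from the base axis. Payload 3.8 kg.
Tool frame: the origin (TCP) lies midway between the tips of the shut fingers; the grasp point (between the pads) lies 19 mm behind it; z points along the fingers, y is the line along which they close (so a half turn about z gives the same grasp; the last joint's range is limited). The gripper opens to 85 mm and grips with 20 to 120 N. Pads are 22 mm wide; open, the fingers measure 114 mm over their backs; the gripper's body (76 mm by 85 mm) begins 54 mm behind the grasp point. The pads swing forward as they close: fully open they stand 13 mm farther back than shut.
Start: joints at [-1.154, 0.264, 1.604, -0, 1.274, -0.037], TCP at [0.296, -0.607, 0.231] pointing down, gripper open.
Joint ranges: [-2.63, 2.63], [-0.94, 2.18], [0.31, 2.57], [-1.31, 4.45], [0, 2.66], [-2.55, 2.55]. Speed limits (rad/s): [2.57, 2.57, 3.14, 3.14, 3.14, 3.14].

## Interface

Orientations are given as a rotation vector (axis times angle).
In Python, from workcell import read_state, vision, ticket gives the robot as it stands. The module is installed in compiled form; this text tells all that it offers.
- The arm moves only by the tool jog_arm, never from a script. Its arguments are lists of equal length, an entry for each row: "turn": the turn, a rotation vector about the tool's x, y, z in rad, a list of three; "delta_pos": the shift along the tool's x, y, z in m, a list of three; "gripper": the finger opening in m, from 0 to 0.0854. In form: {"turn": [[rx, ry, rz], ...], "delta_pos": [[dx, dy, dz], ...], "gripper": [gripper, ...]}. A call has 1 to 20 rows; each row shifts and turns the commanded pose from where the row before left it, along the tool's axes as they then stand; what a row does not reach is not made up. A row lasts 1/12 s, in which the tool goes at most 41.7 mm and 7.16 degrees, less where a joint would pass 70% of its speed; a pose out of reach is approached as far as the arm can. A call with a gripper value outside its range is refused whole. The fingers move at their own pace and stop on an object; "grip_force" is the grip in N (left out, the last holds). Time passes only in rows, so rows that do not move let the fingers close. It gives the time, the measured TCP pose, the force, the opening and the grip force at its end, in the units of the state.
- read_state(): the state, without advancing time (a new reading comes with each control period).
- vision.read_camera(name): name is "scene" or "top" or "wrist"; returns the picture (384x512x3 uint8, red, green, blue); there is no depth.
- vision.calibration(name): a dict with "vfov" (degrees; the focal length in pixels is half the picture's height over the tangent of half this angle, whatever the lens; pixels are square), "cx", "cy" (the principal point, pixels), "dist" ([k1, k2, p1, p2, k3] as OpenCV has them; the pictures are not rectified), "R" (3x3) and "t" (3): a world point X has camera coordinates R X + t; the wrist camera has in their place "mount" (4x4, takes a point from camera to tool coordinates, whose origin is the TCP and whose axes are the flange's). Camera axes: x right, y down, z forward; pixel columns grow to the right and rows downward; lengths in m; the calibration is good to about 2 mm. A picture is of the moment at which its call begins: read the wrist's pose just before it. calibration takes no time and is no camera call.
- ticket.finish_job(): hands the job in; it is judged then, once.
The state is a dict: "time": time; "q": joint angles; "joint_vel": joint speeds; "joint_torque": joint torques, N m; "tool_pos": TCP position; "tcp_rot": TCP orientation; "wrist_force": force on the tool from outside, world axes, zero at the start; "torque": the same for the moment, N m; "width": opening from 0.0 (shut) to 1.0 (fully open); "grip_force": force on a finger pad.
Only numpy, scipy, OpenCV 4.12 (cv2) and the standard library are available. Lean on these libraries where they do the work, as an engineer would, in place of code of your own. Each camera call takes 0.05 s, during which the arm holds its last target. There are 200 camera calls.

## Working session

There is one attempt and no reset: what is moved stays moved. The work goes in short steps, Python scripts to look and compute and a tool call to move; the robot and the scene stay as the last step left them, time stands still between calls to the robot, and variables do not carry over. Pictures are saved under pics/ and viewed, at most 14 in all, crops included, and the job is handed in when it is done.

Besides the shell and the picture viewer there is one more tool, called after "Request:" in YAML: its name, and indented under it one key for each argument. jog_arm: Moves the arm, as the interface text tells. Its arguments: {"type":"object","properties":{"turn":{"type":"array","items":{"type":"array","items":{"type":"number"}}},"delta_pos":{"type":"array","items":{"type":"array","items":{"type":"number"}}},"gripper":{"type":"array","items":{"type":"number"}},"grip_force":{"type":"number"}},"required":["turn","delta_pos","gripper"]}

```bash
mkdir -p pics; cat > h.py <<'E'
import numpy as np, cv2
from workcell import read_state, vision, ticket
from scipy.spatial.transform import Rotation as Ro
def K(c):
    f=192/np.tan(np.radians(c['vfov'])/2); return np.array([[f,0,c['cx']],[0,f,c['cy']],[0,0,1.]])
def pose(name,st=None):
    c=vision.calibration(name)
    if name!='wrist':
        R=np.array(c['R']);t=np.array(c['t']); return c,R.T,-R.T@t
    M=np.array(c['mount']); st=st or read_state(); Rt=Ro.from_rotvec(st['tcp_rot']).as_matrix()
    return c,Rt@M[:3,:3],Rt@M[:3,3]+np.array(st['tool_pos'])
def ray(name,px,z,P=None):
    c,Rw,o=P or pose(name)
    px=np.array(px,float).reshape(-1,1,2)
    u=cv2.undistortPoints(px,K(c),np.array(c['dist'])).reshape(-1,2)
    d=np.c_[u,np.ones(len(u))]@Rw.T
    return o+d*((z-o[2])/d[:,2])[:,None]
def proj(name,X,P=None):
    c,Rw,o=P or pose(name)
    rv=cv2.Rodrigues(Rw.T)[0]
    return cv2.projectPoints(np.array(X,float).reshape(-1,1,3),rv,-Rw.T@o,K(c),np.array(c['dist']))[0].reshape(-1,2)
def shot(name,fn,s=1.5):
    st=read_state(); im=vision.read_camera(name); np.save(fn+'.npy',im)
    b=cv2.cvtColor(im,cv2.COLOR_RGB2BGR); cv2.imwrite('pics/'+fn+'.png',cv2.resize(b,None,fx=s,fy=s)); return im,pose(name,st)
E
python3 - <<'E'
from h import *
print(read_state())
for n in ['scene','top']: shot(n,n+'0')
for n in ['scene','top','wrist']:
    c,R,o=pose(n); print(n,c['vfov'],o.round(3),R.round(2).tolist(),c['dist'])
print(vision.calibration('wrist')['mount'])
E
```

```text
{'time': 0.0, 'q': array([-1.15390016e+00,  2.64736966e-01,  1.60537261e+00, -8.07817323e-06,
        1.27368589e+00, -3.69211605e-02]), 'joint_vel': array([-0.00040395, -0.00107615, -0.00134588, -0.00108069, -0.00024324,
        0.00150524]), 'joint_torque': array([-3.76394863e-03, -5.15126395e+01, -3.67313361e+01, -2.87683861e-04,
        1.31962658e-02, -1.52338328e-05]), 'tool_pos': array([ 0.29560907, -0.60602145,  0.22997367]), 'tcp_rot': array([-3.05895541e+00, -7.06270438e-01,  6.64894408e-04]), 'wrist_force': array([-0.71457688,  0.19734131, -0.34119278]), 'torque': array([0.01863025, 0.00569323, 0.02853156]), 'grip_force': 0.0, 'width': 0.9976889178308229}
scene 46.40633993495548 [-0.314 -0.588  1.049] [[0.63, -0.5, 0.59], [-0.77, -0.4, 0.49], [-0.01, -0.76, -0.65]] [0.0493446 0.        0.        0.        0.       ]
top 44.151502029773205 [0.229 0.129 1.782] [[0.02, -0.98, 0.19], [-1.0, -0.02, -0.01], [0.01, -0.19, -0.98]] [-0.06553905  0.          0.          0.          0.        ]
wrist 58.46788677989625 [ 0.372 -0.57   0.372] [[0.44, -0.85, -0.3], [-0.9, -0.41, -0.14], [-0.0, 0.33, -0.94]] [0.0009198 0.        0.        0.        0.       ]
[[-2.22523778e-04 -9.44613826e-01 -3.28183896e-01  8.48500311e-02]
 [ 9.99999788e-01 -9.55790253e-06 -6.50535283e-04  6.47891584e-04]
 [ 6.11367873e-04 -3.28183972e-01  9.44613628e-01 -1.42397861e-01]
 [ 0.00000000e+00  0.00000000e+00  0.00000000e+00  1.00000000e+00]]
```

View pics/top0.png

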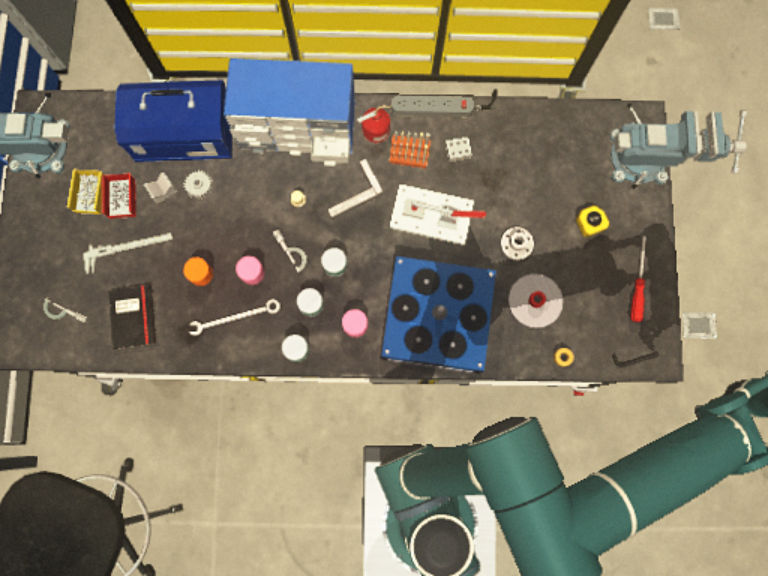

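View pics/scene0.png

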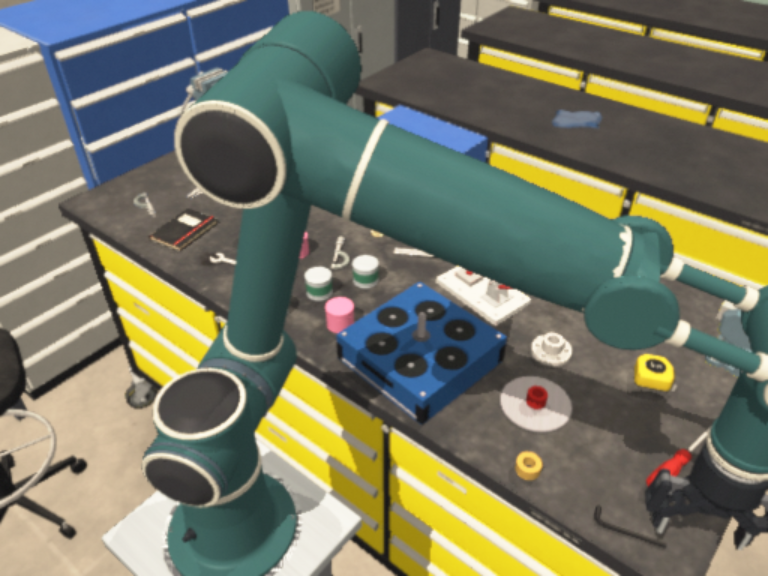

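The top view shows three metal-topped tins at (333,260), (309,301) and (294,347). The look-alikes are orange at (198,271) and pink at (250,269) and (354,322). The crate centre is at (440,312), the plate hub (upward) at (537,299) and the collar at (564,356). The scene view confirms green bands on the first two tins.

```bash
python3 - <<'E'
from h import *
im=np.load('top0.npy'); h=cv2.cvtColor(im,cv2.COLOR_RGB2HSV)
P=pose('top')
for n,p,z in [('tinA',(333,260),.054),('tinB',(309,301),.054),('tinC',(294,347),.054),('pink',(354,322),.054),('hub',(537,299),.034),('collar',(564,356),.024),('post',(440,312),.134),('flange',(517,242),.03)]:
    print(n,ray('top',np.array(p)/1.5,z,P)[0].round(3))
def cents(mask,z,a0,a1,lab):
    n,l,s,c=cv2.connectedComponentsWithStats(mask.astype(np.uint8))
    for i in range(1,n):
        if a0<s[i,4]<a1: print(lab,c[i].round(1),s[i,4],ray('top',c[i],z,P)[0].round(4))
cr=np.zeros(im.shape[:2],bool); cr[168:250,252:332]=1
cents((im.max(2)<45)&cr,.068,80,500,'disc')
cents((h[...,1]<60)&(h[...,2]>150)&(np.indices(cr.shape)[1]<245)&(np.indices(cr.shape)[1]>180)&(np.indices(cr.shape)[0]>155)&(np.indices(cr.shape)[0]<250),.054,60,600,'tin')
b=(h[...,0]>100)&(h[...,0]<125)&(h[...,1]>120)&cr
cs,_=cv2.findContours(b.astype(np.uint8),cv2.RETR_EXTERNAL,cv2.CHAIN_APPROX_NONE)
c=max(cs,key=cv2.contourArea); bx=cv2.boxPoints(cv2.minAreaRect(c)); print(bx, ray('top',bx,.072,P).round(3))
crop=np.load('scene0.npy')[150:225,190:350]
cr2=im[155:250,180:330]
cv2.imwrite('pics/crop1.png',cv2.cvtColor(np.vstack([cv2.resize(cr2,(640,405)),cv2.resize(crop,(400,188)) if 0 else np.pad(cv2.resize(crop,(416,195)),((0,0),(0,224),(0,0)))]),cv2.COLOR_RGB2BGR))
E
```

```text
tinA [0.64  0.246 0.054]
tinB [0.535 0.302 0.054]
tinC [0.42  0.334 0.054]
pink [0.484 0.189 0.054]
hub [ 0.554 -0.269  0.034]
collar [ 0.412 -0.335  0.024]
post [ 0.5   -0.015  0.134]
flange [ 0.702 -0.222  0.03 ]
disc [306.1 191.5] 150 [ 0.5733 -0.0682  0.068 ]
disc [315.1 211.4] 215 [ 0.4994 -0.101   0.068 ]
disc [281.7 226.1] 116 [0.4431 0.0214 0.068 ]
disc [297.1 227.7] 92 [ 0.4384 -0.0351  0.068 ]
tin [194.2 167.5] 124 [0.6603 0.3508 0.054 ]
tin [222.1 173.2] 226 [0.6404 0.2453 0.054 ]
tin [205.9 200.2] 231 [0.5363 0.3022 0.054 ]
tin [195.9 231.3] 236 [0.42   0.3345 0.054 ]
[[253.77983 237.50436]
 [263.6098  170.33313]
 [331.61676 180.28537]
 [321.7868  247.4566 ]] [[ 0.399  0.122  0.072]
 [ 0.65   0.09   0.072]
 [ 0.617 -0.163  0.072]
 [ 0.367 -0.124  0.072]]
```

View pics/crop1.png

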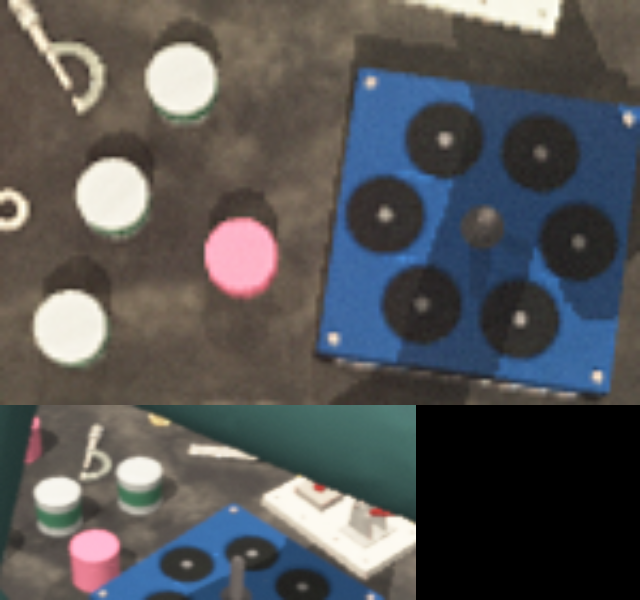

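All three candidates show green bands, and the pink and orange ones are left alone. The crate is at about (0.508, -0.019). I'll square the tool to the world axes and move over the crate with the fingers shut.

Request:
jog_arm:
  turn:
    - [0,0,0.1134]
    - [0,0,0.1134]
    - [0,0,0.1134]
    - [0,0,0.1135]
    - [0,0,0]
    - [0,0,0]
    - [0,0,0]
    - [0,0,0]
    - [0,0,0]
    - [0,0,0]
    - [0,0,0]
    - [0,0,0]
    - [0,0,0]
    - [0,0,0]
    - [0,0,0]
    - [0,0,0]
    - [0,0,0]
    - [0,0,0]
    - [0,0,0]
    - [0,0,0]
  delta_pos:
    - [0,0,-0.0225]
    - [0,0,-0.0225]
    - [0,0,-0.0225]
    - [0,0,-0.0225]
    - [0.017,-0.038,0]
    - [0.017,-0.038,0]
    - [0.017,-0.038,0]
    - [0.017,-0.038,0]
    - [0.017,-0.038,0]
    - [0.017,-0.038,0]
    - [0.017,-0.038,0]
    - [0.017,-0.038,0]
    - [0.017,-0.038,0]
    - [0.017,-0.038,0]
    - [0.017,-0.038,0]
    - [0.017,-0.038,0]
    - [0.017,-0.038,0]
    - [0.017,-0.038,0]
    - [0.017,-0.038,0]
    - [0,0,0]
  gripper: [0,0,0,0,0,0,0,0,0,0,0,0,0,0,0,0,0,0,0,0]

```text
time: 1.77
tool_pos: [0.5526, -0.03, 0.3205]
tcp_rot: [-3.138, -0.01, -0.0]
wrist_force: [-0.1, -1.5, 0.8]
width: 0.001
grip_force: 0.0
```

```bash
python3 - <<'E'
from h import *
im,P=shot('wrist','w1')
E
```

```text
(no output)
```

View pics/w1.png

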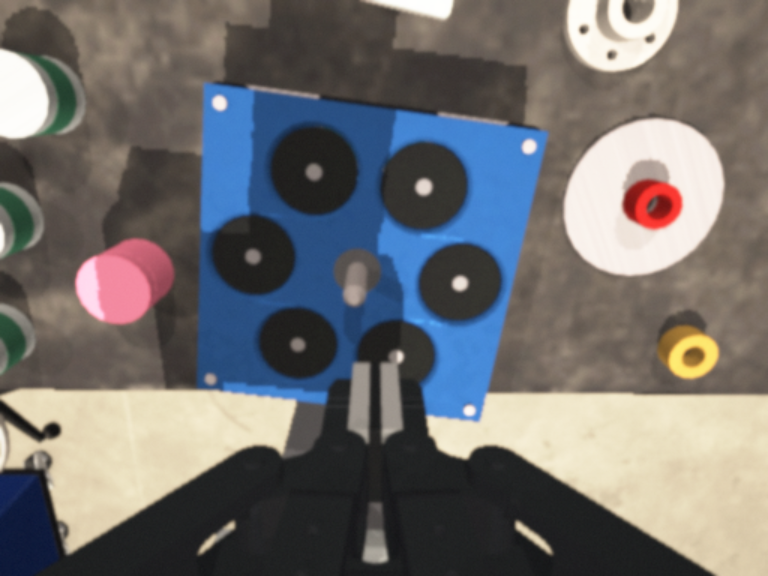

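Wrist view: disc dots at (314,172), (424,187), (460,283), (397,356), (298,344) and (253,256), post foot at (357,270), hub at (653,200), collar at (692,355).

```bash
python3 - <<'E'
from h import *
im=np.load('w1.npy'); P=pose('wrist'); print(read_state()['tool_pos'])
g=im.min(2)
pts=[]
for p in [(314,172),(424,187),(460,283),(397,356),(298,344),(253,256)]:
    x,y=np.round(np.array(p)/1.5).astype(int); w=g[y-8:y+9,x-8:x+9]>90; yy,xx=np.nonzero(w); pts.append((x-8+xx.mean(),y-8+yy.mean()))
X=ray('wrist',pts,.0685,P)[:,:2]; print(np.round(pts,1).tolist(),X.round(4).tolist())
def res(v):
    a=v[2]+np.arange(6)*-np.pi/3; return (X-(v[:2]+.084*np.c_[np.cos(a),np.sin(a)])).ravel()
from scipy.optimize import least_squares
a0=np.arctan2(*(X[0]-X.mean(0))[::-1]); r=least_squares(res,[*X.mean(0),a0]); print(r.x, np.abs(r.fun).max())
a=r.x[2]+np.arange(6)*-np.pi/3; print((r.x[:2]+.084*np.c_[np.cos(a),np.sin(a)]).round(4))
scr=ray('wrist',np.array([(219,103),(529,147),(470,411),(210,379)])/1.5,.072,P); print(scr.mean(0),scr.round(3).tolist())
h=cv2.cvtColor(im,cv2.COLOR_RGB2HSV)
e=lambda px,z: ray('wrist',[px],z,P)[0].round(4)
print('hub',e((657/1.5,202/1.5),.034),'collar',e((695/1.5,355/1.5),.024))
E
```

```text
[ 0.55144438 -0.03304905  0.32045835]
[[208.9, 114.4], [282.2, 124.3], [306.3, 188.5], [263.2, 239.4], [198.2, 229.3], [168.1, 170.7]] [[0.5871, 0.0134], [0.5764, -0.07], [0.4989, -0.1023], [0.4293, -0.0511], [0.443, 0.0318], [0.5203, 0.0644]]
[ 0.50918421 -0.01899565  0.39291754] 0.0022568553511565503
[[ 0.5868  0.0132]
 [ 0.5758 -0.0701]
 [ 0.4982 -0.1023]
 [ 0.4316 -0.0512]
 [ 0.4425  0.0321]
 [ 0.5201  0.0643]]
[ 0.50832612 -0.01945125  0.072     ] [[0.636, 0.079, 0.072], [0.606, -0.146, 0.072], [0.38, -0.118, 0.072], [0.411, 0.108, 0.072]]
hub [ 0.5594 -0.2691  0.034 ] collar [ 0.4121 -0.3378  0.024 ]
```

Request:
jog_arm:
  turn:
    - [0,0,0]
    - [0,0,0]
    - [0,0,0]
    - [0,0,0]
    - [0,0,0]
    - [0,0,0]
    - [0,0,0]
    - [0,0,0]
    - [0,0,0]
    - [0,0,0]
    - [0,0,0]
    - [0,0,0]
    - [0,0,0]
    - [0,0,0]
    - [0,0,0]
    - [0,0,0]
    - [0,0,0]
    - [0,0,0]
  delta_pos:
    - [0.012,0.0185,0]
    - [0.012,0.0185,0]
    - [0,0,0.035]
    - [0,0,0.035]
    - [0,0,0.035]
    - [0,0,0.035]
    - [0,0,0.035]
    - [0,0,0.035]
    - [0,0,0.035]
    - [0,0,0]
    - [0,0,0.002]
    - [0,0,0.002]
    - [0,0,0.002]
    - [0,0,0.002]
    - [0,0,0.002]
    - [0,0,0.002]
    - [0,0,0]
    - [0,0,0]
  gripper: [0,0,0,0,0,0,0,0,0,0,0,0,0,0,0,0,0,0]

```text
time: 3.32
tool_pos: [0.5761, -0.0739, 0.0655]
tcp_rot: [3.141, 0.0, 0.004]
wrist_force: [1.8, -0.8, 5.0]
width: -0.0
grip_force: 2.3
```

Request:
jog_arm:
  turn:
    - [0,0,0]
    - [0,0,0]
    - [0,0,0]
    - [0,0,0]
  delta_pos:
    - [0,-0.001,0.002]
    - [0,-0.001,0.002]
    - [0,-0.001,0.001]
    - [0,0,0]
  gripper: [0,0,0,0]

```text
time: 3.65
tool_pos: [0.5762, -0.0736, 0.0649]
tcp_rot: [3.136, 0.003, 0.003]
wrist_force: [-11.9, -8.5, 30.8]
width: -0.003
grip_force: 15.2
```

P1 is full (hard stop at 0.065). Next ports.

Request:
jog_arm:
  turn:
    - [0,0,0]
    - [0,0,0]
    - [0,0,0]
    - [0,0,0]
    - [0,0,0]
    - [0,0,0]
    - [0,0,0]
    - [0,0,0]
    - [0,0,0]
    - [0,0,0]
    - [0,0,0]
    - [0,0,0]
    - [0,0,0]
  delta_pos:
    - [0,0,-0.022]
    - [-0.026,0.0105,0]
    - [-0.026,0.0105,0]
    - [-0.026,0.0105,0]
    - [0,0,0]
    - [0,0,0.006]
    - [0,0,0.004]
    - [0,0,0.002]
    - [0,0,0.002]
    - [0,0,0.002]
    - [0,0,0.002]
    - [0,0,0.002]
    - [0,0,0]
  gripper: [0,0,0,0,0,0,0,0,0,0,0,0,0]

```text
time: 4.73
tool_pos: [0.4973, -0.1018, 0.0611]
tcp_rot: [-3.141, -0.001, 0.0]
wrist_force: [-0.6, 0.2, 0.9]
width: 0.0
grip_force: 0.3
```

Request:
jog_arm:
  turn:
    - [0,0,0]
    - [0,0,0]
    - [0,0,0]
    - [0,0,0]
    - [0,0,0]
    - [0,0,0]
    - [0,0,0]
    - [0,0,0]
    - [0,0,0]
    - [0,0,0]
    - [0,0,0]
    - [0,0,0]
    - [0,0,0]
  delta_pos:
    - [0,0,-0.022]
    - [-0.022,-0.017,0]
    - [-0.022,-0.017,0]
    - [-0.022,-0.017,0]
    - [0,0,0]
    - [0,0,0.006]
    - [0,0,0.004]
    - [0,0,0.002]
    - [0,0,0.002]
    - [0,0,0.002]
    - [0,0,0.002]
    - [0,0,0.003]
    - [0,0,0]
  gripper: [0,0,0,0,0,0,0,0,0,0,0,0,0]

```text
time: 5.82
tool_pos: [0.4315, -0.0515, 0.0622]
tcp_rot: [3.141, -0.0, 0.001]
wrist_force: [-1.0, -0.2, 0.1]
width: 0.002
grip_force: 0.0
```

P2 and P3 both gave way past 3 mm, so both are empty. Continuing with P4 and P5.

Request:
jog_arm:
  turn:
    - [0,0,0]
    - [0,0,0]
    - [0,0,0]
    - [0,0,0]
    - [0,0,0]
    - [0,0,0]
    - [0,0,0]
    - [0,0,0]
    - [0,0,0]
    - [0,0,0]
    - [0,0,0]
    - [0,0,0]
    - [0,0,0]
  delta_pos:
    - [0,0,-0.022]
    - [0.0037,-0.0277,0]
    - [0.0037,-0.0277,0]
    - [0.0037,-0.0277,0]
    - [0,0,0]
    - [0,0,0.006]
    - [0,0,0.004]
    - [0,0,0.002]
    - [0,0,0.002]
    - [0,0,0.002]
    - [0,0,0.002]
    - [0,0,0.004]
    - [0,0,0]
  gripper: [0,0,0,0,0,0,0,0,0,0,0,0,0]

```text
time: 6.9
tool_pos: [0.4417, 0.0312, 0.0649]
tcp_rot: [3.141, -0.0, -0.004]
wrist_force: [-11.9, -2.3, 26.6]
width: -0.004
grip_force: 13.1
```

Request:
jog_arm:
  turn:
    - [0,0,0]
    - [0,0,0]
    - [0,0,0]
    - [0,0,0]
    - [0,0,0]
    - [0,0,0]
    - [0,0,0]
    - [0,0,0]
    - [0,0,0]
    - [0,0,0]
    - [0,0,0]
    - [0,0,0]
    - [0,0,0]
  delta_pos:
    - [0,0,-0.022]
    - [0.0258,-0.0107,0]
    - [0.0258,-0.0107,0]
    - [0.0258,-0.0107,0]
    - [0,0,0]
    - [0,0,0.006]
    - [0,0,0.004]
    - [0,0,0.002]
    - [0,0,0.002]
    - [0,0,0.002]
    - [0,0,0.002]
    - [0,0,0.004]
    - [0,0,0]
  gripper: [0,0,0,0,0,0,0,0,0,0,0,0,0]

```text
time: 7.98
tool_pos: [0.5186, 0.0638, 0.062]
tcp_rot: [3.141, -0.0, -0.001]
wrist_force: [-0.5, -0.7, -0.5]
width: -0.0
grip_force: 0.0
```

P4 is full and P5 is empty, so I'll use P2, P3 and P5. Now to the tins, with a closer look first.

Request:
jog_arm:
  turn:
    - [0,0,0]
    - [0,0,0]
    - [0,0,0]
    - [0,0,0]
    - [0,0,0]
    - [0,0,0]
    - [0,0,0]
    - [0,0,0]
    - [0,0,0]
    - [0,0,0]
    - [0,0,0]
    - [0,0,0]
  delta_pos:
    - [0,0,-0.038]
    - [0,0,-0.038]
    - [0,0,-0.038]
    - [0,0,-0.038]
    - [0,0,-0.038]
    - [0.005,-0.038,0]
    - [0.005,-0.038,0]
    - [0.005,-0.038,0]
    - [0.005,-0.038,0]
    - [0.005,-0.038,0]
    - [0.005,-0.038,0]
    - [0,0,0]
  gripper: [0,0.085,0.085,0.085,0.085,0.085,0.085,0.085,0.085,0.085,0.085,0.085]

```text
time: 8.98
tool_pos: [0.5496, 0.2984, 0.252]
tcp_rot: [-3.137, -0.007, -0.002]
wrist_force: [-0.4, -0.1, 0.0]
width: 0.995
grip_force: 0.0
```

```bash
cat >> h.py <<'E'
def tins():
    im,P=shot('wrist','wt%d'%int(read_state()['time']*10)); h=cv2.cvtColor(im,cv2.COLOR_RGB2HSV)
    print(read_state()['tool_pos'].round(4))
    m=((h[...,1]<40)&(h[...,2]>165)).astype(np.uint8)
    m[300:,:]=0
    # rectify white-ish mask onto plane z=.054 so that tops are true circles, 1 px = 1 mm
    xs=np.arange(.34,.76,.001); ys=np.arange(0.1,.45,.001)
    X=np.stack(np.meshgrid(xs,ys,indexing='ij')+[np.full((len(xs),len(ys)),.054)],-1).reshape(-1,3) if 0 else np.c_[[a.ravel() for a in np.meshgrid(xs,ys,indexing='ij')]].T
    X=np.c_[X,np.full(len(X),.054)]; uv=proj('wrist',X,P).astype(np.float32).reshape(len(xs),len(ys),2)
    w=cv2.remap(m*255,uv[...,0],uv[...,1],cv2.INTER_LINEAR)
    w=cv2.morphologyEx((w>127).astype(np.uint8),cv2.MORPH_OPEN,np.ones((9,9),np.uint8))
    for c in cv2.findContours(w,cv2.RETR_EXTERNAL,cv2.CHAIN_APPROX_NONE)[0]:
        if cv2.contourArea(c)>1200:
            (a,b),r=cv2.minEnclosingCircle(c); mm=cv2.moments(c); print('x %.4f y %.4f r %.1f area %d  centroid %.4f %.4f'%(.34+b/1000,.1+a/1000,r,cv2.contourArea(c),.34+mm['m01']/mm['m00']/1000,.1+mm['m10']/mm['m00']/1000))
E
python3 -c "
from h import *
tins()"; ls pics
```

```text
[0.5492 0.2954 0.2518]
x 0.6420 y 0.2480 r 31.4 area 2958  centroid 0.6419 0.2480
x 0.5376 y 0.3052 r 31.7 area 3000  centroid 0.5377 0.3053
x 0.4219 y 0.3372 r 32.3 area 3092  centroid 0.4220 0.3372
crop1.png
scene0.png
top0.png
w1.png
wt89.png
```

Request:
jog_arm:
  turn:
    - [0,0,0]
    - [0,0,0]
    - [0,0,0]
    - [0,0,0]
    - [0,0,0]
    - [0,0,0]
    - [0,0,0]
    - [0,0,0]
    - [0,0,0]
  delta_pos:
    - [0.0306,0.0153,0]
    - [0.0306,0.0153,0]
    - [0.0306,0.0153,0]
    - [0,0,0.0325]
    - [0,0,0.0325]
    - [0,0,0.0325]
    - [0,0,0.0325]
    - [0,0,0]
    - [0,0,0]
  gripper: [0.085,0.085,0.085,0.085,0.085,0.085,0.085,0.085,0.085]
  grip_force: 60

```text
time: 9.78
tool_pos: [0.6391, 0.2443, 0.1198]
tcp_rot: [3.139, -0.001, -0.009]
wrist_force: [0.3, 0.8, 1.3]
width: 0.997
grip_force: 0.0
```

Request:
jog_arm:
  turn:
    - [0,0,0]
    - [0,0,0]
    - [0,0,0]
    - [0,0,0]
    - [0,0,0]
    - [0,0,0]
    - [0,0,0]
    - [0,0,0]
    - [0,0,0]
    - [0,0,0]
    - [0,0,0]
    - [0,0,0]
    - [0,0,0]
    - [0,0,0]
    - [0,0,0]
    - [0,0,0]
  delta_pos:
    - [0.002,-0.003,0.027]
    - [0,0,0.027]
    - [0,0,0.027]
    - [0,0,0.027]
    - [0,0,0]
    - [0,0,0]
    - [0,0,0]
    - [0,0,0]
    - [0,0,0]
    - [0,0,0]
    - [0,0,0]
    - [0,0,-0.027]
    - [0,0,-0.027]
    - [0,0,-0.03]
    - [0,0,-0.03]
    - [0,0,-0.03]
  gripper: [0.085,0.085,0.085,0.085,0.085,0.04,0.04,0.04,0.04,0.04,0.04,0.04,0.04,0.04,0.04,0.04]
  grip_force: 60

```text
time: 11.12
tool_pos: [0.6429, 0.2492, 0.1604]
tcp_rot: [-3.141, -0.0, -0.001]
wrist_force: [0.7, 0.1, -2.4]
width: 0.709
grip_force: 65.8
```

Request:
jog_arm:
  turn:
    - [0,0,0]
    - [0,0,0]
    - [0,0,0]
    - [0,0,0]
    - [0,0,0]
    - [0,0,0]
    - [0,0,0]
    - [0,0,0]
  delta_pos:
    - [-0.0204,0.0308,0]
    - [-0.0204,0.0308,0]
    - [-0.0204,0.0308,0]
    - [-0.0204,0.0308,0]
    - [-0.0204,0.0308,0]
    - [-0.0204,0.0308,0]
    - [0,0,0]
    - [0,0,0]
  gripper: [0.04,0.04,0.04,0.04,0.04,0.04,0.04,0.04]

```text
time: 11.78
tool_pos: [0.5197, 0.063, 0.159]
tcp_rot: [-3.141, 0.004, -0.001]
wrist_force: [1.5, 0.4, -1.6]
width: 0.705
grip_force: 66.1
```

```bash
python3 -c "
from h import *
shot('wrist','w2'); s=read_state(); print(s['tool_pos'],s['wrist_force'],s['width'])"
```

```text
[0.52088101 0.0639555  0.15927941] [ 0.77797614  0.38892842 -1.33461648] 0.7065330443138673
```

View pics/w2.png

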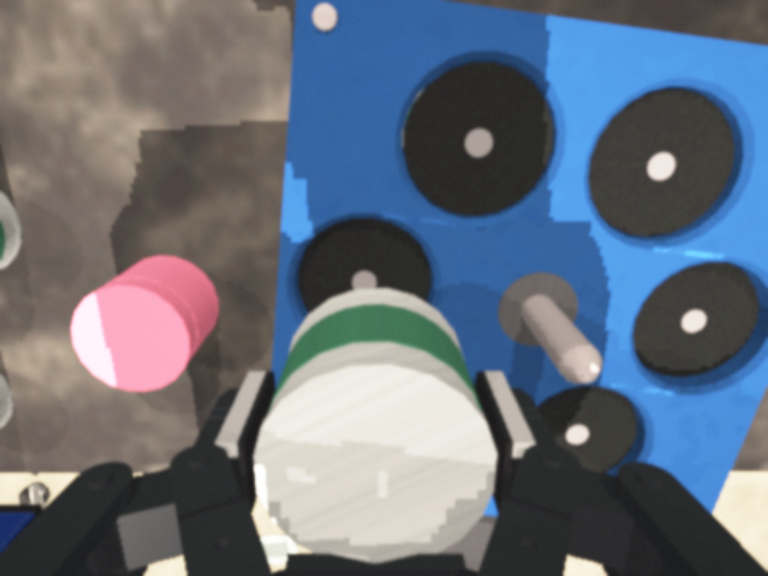

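The tin is held level and centred. Lowering it into P5.

Request:
jog_arm:
  turn:
    - [0,0,0]
    - [0,0,0]
    - [0,0,0]
    - [0,0,0]
    - [0,0,0]
    - [0,0,0]
    - [0,0,0]
    - [0,0,0]
    - [0,0,0]
    - [0,0,0]
    - [0,0,0]
  delta_pos:
    - [0,0,0.016]
    - [0,0,0.016]
    - [0,0,0.016]
    - [0,0,0.014]
    - [0,0,0]
    - [0,0,0.004]
    - [0,0,0.004]
    - [0,0,0.004]
    - [0,0,0.004]
    - [0,0,0.004]
    - [0,0,0]
  gripper: [0.04,0.04,0.04,0.04,0.04,0.04,0.04,0.04,0.04,0.04,0.04]

```text
time: 12.75
tool_pos: [0.5254, 0.0658, 0.0792]
tcp_rot: [-3.139, 0.0, -0.015]
wrist_force: [5.9, 4.5, 2.6]
width: 0.714
grip_force: 67.7
```

Request:
jog_arm:
  turn:
    - [0,0,0]
    - [0,0,0]
    - [0,0,0]
    - [0,0,0]
    - [0,0,0]
  delta_pos:
    - [0.002,-0.0005,0]
    - [0.002,-0.0005,0.003]
    - [0,0,0.003]
    - [0,0,0.002]
    - [0,0,0]
  gripper: [0.04,0.04,0.04,0.04,0.04]

```text
time: 13.17
tool_pos: [0.5257, 0.0658, 0.0684]
tcp_rot: [-3.141, 0.0, -0.003]
wrist_force: [3.4, 3.9, 2.0]
width: 0.711
grip_force: 67.7
```

```bash
python3 -c "
from h import *
im,P=shot('wrist','w3'); s=read_state(); print(s['tool_pos'],s['wrist_force'],s['width'])"
```

```text
[0.52568856 0.06574687 0.06840029] [2.41339774 3.73913175 1.2355167 ] 0.7125703313391004
```

View pics/w3.png

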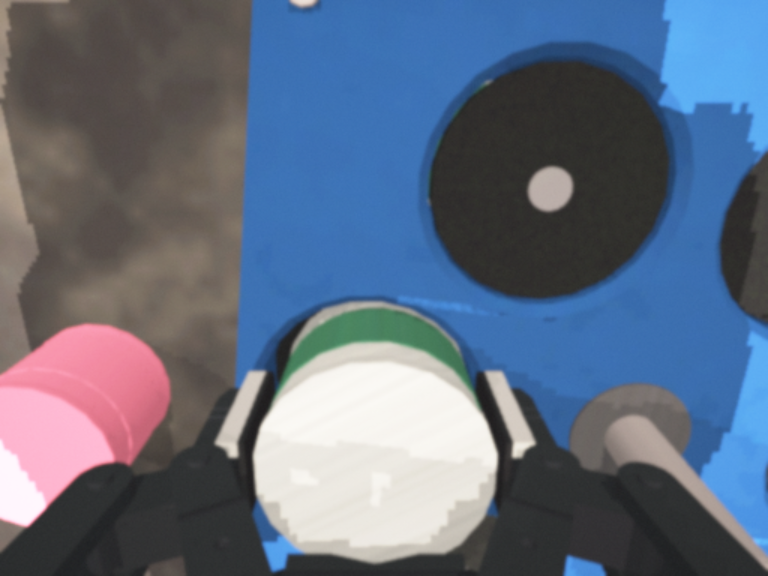

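The tin has entered P5, with a slight lateral load. I'll ease it sideways, release, shut the fingers and push on its top.

Request:
jog_arm:
  turn:
    - [0,0,0]
    - [0,0,0]
    - [0,0,0]
    - [0,0,0]
    - [0,0,0]
    - [0,0,0]
    - [0,0,0]
    - [0,0,0]
    - [0,0,0]
    - [0,0,0]
    - [0,0,0]
    - [0,0,0]
    - [0,0,0]
    - [0,0,0]
  delta_pos:
    - [0.0015,-0.002,0]
    - [0,0,0]
    - [0,0,0]
    - [0,0,0]
    - [0,0,0]
    - [0,0,-0.033]
    - [0,0,-0.033]
    - [0,0,0]
    - [0,0,0]
    - [0,0,0]
    - [0,0,0]
    - [0,0,0]
    - [0,0,0.009]
    - [0,0,0.007]
  gripper: [0.04,0.04,0.085,0.085,0.085,0.085,0.085,0,0,0,0,0,0,0]

```text
time: 14.38
tool_pos: [0.5257, 0.0673, 0.1169]
tcp_rot: [3.141, 0.0, -0.002]
wrist_force: [0.1, -0.1, -0.4]
width: 0.006
grip_force: 0.0
```

Request:
jog_arm:
  turn:
    - [0,0,0]
    - [0,0,0]
    - [0,0,0]
    - [0,0,0]
    - [0,0,0]
    - [0,0,0]
    - [0,0,0]
    - [0,0,0]
    - [0,0,0]
    - [0,0,0]
    - [0,0,0]
    - [0,0,0]
  delta_pos:
    - [0,0,0.004]
    - [0,0,0.004]
    - [0,0,0.004]
    - [0,0,0.004]
    - [0,0,0.004]
    - [0,0,0.004]
    - [0,0,0.004]
    - [0,0,0.004]
    - [0,0,0.004]
    - [0,0,0.004]
    - [0,0,0]
    - [0,0,0]
  gripper: [0,0,0,0,0,0,0,0,0,0,0,0]

```text
time: 15.38
tool_pos: [0.5262, 0.0673, 0.0777]
tcp_rot: [3.142, 0.0, -0.0]
wrist_force: [0.9, -0.2, 0.5]
width: -0.001
grip_force: 0.0
```

Request:
jog_arm:
  turn:
    - [0,0,0]
    - [0,0,0]
    - [0,0,0]
    - [0,0,0]
    - [0,0,0]
    - [0,0,0]
    - [0,0,0]
    - [0,0,0]
  delta_pos:
    - [0,0,0.003]
    - [0,0,0.003]
    - [0,0,0.003]
    - [0,0,0.003]
    - [0,0,0.003]
    - [0,0,0.002]
    - [0,0,0]
    - [0,0,0]
  gripper: [0,0,0,0,0,0,0,0]

```text
time: 16.05
tool_pos: [0.5275, 0.0674, 0.0647]
tcp_rot: [-3.142, -0.0, -0.003]
wrist_force: [-8.1, -1.0, 24.1]
width: -0.005
grip_force: 12.0
```

P5 is home: the tip stopped at 0.0647 with 24 N. Next is tin B.

Request:
jog_arm:
  turn:
    - [0,0,0]
    - [0,0,0]
    - [0,0,0]
    - [0,0,0]
    - [0,0,0]
    - [0,0,0]
    - [0,0,0]
    - [0,0,0]
    - [0,0,0]
    - [0,0,0]
    - [0,0,0]
    - [0,0,0]
    - [0,0,0]
  delta_pos:
    - [0,0,-0.032]
    - [0,0,-0.032]
    - [0,0,-0.032]
    - [0,0,-0.032]
    - [0.0016,-0.0338,0]
    - [0.0016,-0.0338,0]
    - [0.0016,-0.0338,0]
    - [0.0016,-0.0338,0]
    - [0.0016,-0.0338,0]
    - [0.0016,-0.0338,0]
    - [0.0016,-0.0338,0]
    - [0,0,0]
    - [0,0,0]
  gripper: [0,0,0,0.085,0.085,0.085,0.085,0.085,0.085,0.085,0.085,0.085,0.085]

```text
time: 17.13
tool_pos: [0.5369, 0.3055, 0.1882]
tcp_rot: [3.141, 0.005, -0.002]
wrist_force: [0.1, -0.1, 0.5]
width: 0.995
grip_force: 0.0
```

```bash
python3 -c "
from h import *
tins()"
```

```text
[0.5368 0.3042 0.1881]
x 0.5380 y 0.3050 r 31.8 area 3000  centroid 0.5379 0.3052
x 0.4222 y 0.3369 r 31.8 area 2138  centroid 0.4300 0.3371
```

Request:
jog_arm:
  turn:
    - [0,0,0]
    - [0,0,0]
    - [0,0,0]
    - [0,0,0]
    - [0,0,0]
    - [0,0,0]
    - [0,0,0]
    - [0,0,0]
    - [0,0,0]
    - [0,0,0]
    - [0,0,0]
    - [0,0,0]
    - [0,0,0]
    - [0,0,0]
    - [0,0,0]
    - [0,0,0]
    - [0,0,0]
  delta_pos:
    - [0.001,-0.001,0.035]
    - [0,0,0.035]
    - [0,0,0.035]
    - [0,0,0.035]
    - [0,0,0.035]
    - [0,0,0]
    - [0,0,0]
    - [0,0,0]
    - [0,0,0]
    - [0,0,0]
    - [0,0,0]
    - [0,0,0]
    - [0,0,-0.03]
    - [0,0,-0.03]
    - [0,0,-0.03]
    - [0,0,-0.03]
    - [0,0,-0.03]
  gripper: [0.085,0.085,0.085,0.085,0.085,0.085,0.04,0.04,0.04,0.04,0.04,0.04,0.04,0.04,0.04,0.04,0.04]

```text
time: 18.6
tool_pos: [0.538, 0.3049, 0.1659]
tcp_rot: [-3.142, -0.0, -0.0]
wrist_force: [0.6, 0.8, -1.8]
width: 0.713
grip_force: 65.9
```

```bash
python3 -c "
from h import *
s=dict(tool_pos=np.array([.5205,.0636,.1591]),tcp_rot=np.array([-3.141,.002,0]))
P=pose('wrist',s)
print(ray('wrist',np.array([(479,143),(661,166)])/1.5,.068,P).round(4).tolist(), ray('wrist',np.array([(693,321),(577,434)])/1.5,.061,P).round(4).tolist())
P=pose('wrist',dict(tool_pos=np.array([.5257,.0658,.0684]),tcp_rot=np.array([-3.1415,0,0])))
print(ray('wrist',np.array([(550,188)])/1.5,.068,P).round(4))
"
```

```text
[[0.589, 0.0173, 0.068], [0.5789, -0.0643, 0.068]] [[0.5008, -0.0983, 0.061], [0.4332, -0.0481, 0.061]]
[[0.5886 0.0169 0.068 ]]
```

Request:
jog_arm:
  turn:
    - [0,0,0]
    - [0,0,0]
    - [0,0,0]
    - [0,0,0]
    - [0,0,0]
    - [0,0,0]
    - [0,0,0]
    - [0,0,0]
    - [0,0,0]
    - [0,0,0]
    - [0,0,0]
    - [0,0,0]
  delta_pos:
    - [-0.0105,0.0353,0]
    - [-0.0105,0.0353,0]
    - [-0.0105,0.0353,0]
    - [-0.0105,0.0353,0]
    - [-0.0105,0.0353,0]
    - [-0.0105,0.0353,0]
    - [-0.0105,0.0353,0]
    - [-0.0105,0.0353,0]
    - [-0.0105,0.0353,0]
    - [-0.0105,0.0353,0]
    - [0,0,0]
    - [0,0,0]
  gripper: [0.04,0.04,0.04,0.04,0.04,0.04,0.04,0.04,0.04,0.04,0.04,0.04]

```text
time: 19.6
tool_pos: [0.4329, -0.0496, 0.1646]
tcp_rot: [-3.142, 0.007, -0.001]
wrist_force: [-0.0, 1.2, -2.1]
width: 0.711
grip_force: 66.1
```

Request:
jog_arm:
  turn:
    - [0,0,0]
    - [0,0,0]
    - [0,0,0]
    - [0,0,0]
    - [0,0,0]
    - [0,0,0]
    - [0,0,0]
    - [0,0,0]
    - [0,0,0]
    - [0,0,0]
    - [0,0,0]
    - [0,0,0]
  delta_pos:
    - [0,-0.0015,0.018]
    - [0,0,0.018]
    - [0,0,0.018]
    - [0,0,0.018]
    - [0,0,0]
    - [0,0,0.004]
    - [0,0,0.004]
    - [0,0,0.004]
    - [0,0,0.004]
    - [0,0,0.004]
    - [0,0,0.004]
    - [0,0,0]
  gripper: [0.04,0.04,0.04,0.04,0.04,0.04,0.04,0.04,0.04,0.04,0.04,0.04]

```text
time: 20.6
tool_pos: [0.4341, -0.0466, 0.0683]
tcp_rot: [-3.142, 0.0, -0.002]
wrist_force: [1.0, -0.9, -0.5]
width: 0.707
grip_force: 66.5
```

Clean entry. Releasing and pushing it home.

Request:
jog_arm:
  turn:
    - [0,0,0]
    - [0,0,0]
    - [0,0,0]
    - [0,0,0]
    - [0,0,0]
    - [0,0,0]
    - [0,0,0]
    - [0,0,0]
    - [0,0,0]
    - [0,0,0]
    - [0,0,0]
    - [0,0,0]
  delta_pos:
    - [0,0,0]
    - [0,0,0]
    - [0,0,0]
    - [0,0,-0.033]
    - [0,0,-0.033]
    - [0,0,0]
    - [0,0,0]
    - [0,0,0]
    - [0,0,0]
    - [0,0,0]
    - [0,0,0.009]
    - [0,0,0.007]
  gripper: [0.085,0.085,0.085,0.085,0.085,0,0,0,0,0,0,0]

```text
time: 21.6
tool_pos: [0.4329, -0.0465, 0.1169]
tcp_rot: [-3.141, -0.0, 0.002]
wrist_force: [0.5, -0.3, -0.8]
width: 0.006
grip_force: 0.0
```

Request:
jog_arm:
  turn:
    - [0,0,0]
    - [0,0,0]
    - [0,0,0]
    - [0,0,0]
    - [0,0,0]
    - [0,0,0]
    - [0,0,0]
    - [0,0,0]
    - [0,0,0]
    - [0,0,0]
    - [0,0,0]
    - [0,0,0]
    - [0,0,0]
    - [0,0,0]
    - [0,0,0]
    - [0,0,0]
    - [0,0,0]
    - [0,0,0]
  delta_pos:
    - [0,0,0.004]
    - [0,0,0.004]
    - [0,0,0.004]
    - [0,0,0.004]
    - [0,0,0.004]
    - [0,0,0.004]
    - [0,0,0.004]
    - [0,0,0.004]
    - [0,0,0.004]
    - [0,0,0.004]
    - [0,0,0.003]
    - [0,0,0.003]
    - [0,0,0.003]
    - [0,0,0.003]
    - [0,0,0.003]
    - [0,0,0.003]
    - [0,0,0]
    - [0,0,0]
  gripper: [0,0,0,0,0,0,0,0,0,0,0,0,0,0,0,0,0,0]

```text
time: 23.1
tool_pos: [0.4344, -0.0467, 0.0646]
tcp_rot: [3.142, 0.0, -0.001]
wrist_force: [-16.7, 3.2, 40.1]
width: 0.002
grip_force: 19.7
```

P3 is home. On to tin C.

Request:
jog_arm:
  turn:
    - [0,0,0]
    - [0,0,0]
    - [0,0,0]
    - [0,0,0]
    - [0,0,0]
    - [0,0,0]
    - [0,0,0]
    - [0,0,0]
    - [0,0,0]
    - [0,0,0]
    - [0,0,0]
    - [0,0,0]
    - [0,0,0]
    - [0,0,0]
    - [0,0,0]
    - [0,0,0]
    - [0,0,0]
  delta_pos:
    - [0,0,-0.0325]
    - [0,0,-0.0325]
    - [0,0,-0.0325]
    - [0,0,-0.0325]
    - [-0.001,-0.0348,0]
    - [-0.001,-0.0348,0]
    - [-0.001,-0.0348,0]
    - [-0.001,-0.0348,0]
    - [-0.001,-0.0348,0]
    - [-0.001,-0.0348,0]
    - [-0.001,-0.0348,0]
    - [-0.001,-0.0348,0]
    - [-0.001,-0.0348,0]
    - [-0.001,-0.0348,0]
    - [-0.001,-0.0348,0]
    - [0,0,0]
    - [0,0,0]
  gripper: [0,0,0,0.085,0.085,0.085,0.085,0.085,0.085,0.085,0.085,0.085,0.085,0.085,0.085,0.085,0.085]

```text
time: 24.52
tool_pos: [0.4226, 0.338, 0.1898]
tcp_rot: [-3.141, -0.005, -0.001]
wrist_force: [-0.8, -1.3, -0.9]
width: 0.998
grip_force: 0.0
```

```bash
python3 -c "
from h import *
tins()"
```

```text
[0.4224 0.3366 0.1896]
x 0.4218 y 0.3373 r 31.9 area 3024  centroid 0.4216 0.3373
```

Request:
jog_arm:
  turn:
    - [0,0,0]
    - [0,0,0]
    - [0,0,0]
    - [0,0,0]
    - [0,0,0]
    - [0,0,0]
    - [0,0,0]
    - [0,0,0]
    - [0,0,0]
    - [0,0,0]
    - [0,0,0]
    - [0,0,0]
    - [0,0,0]
    - [0,0,0]
    - [0,0,0]
    - [0,0,0]
    - [0,0,0]
  delta_pos:
    - [-0.0005,-0.001,0.0353]
    - [0,0,0.0353]
    - [0,0,0.0353]
    - [0,0,0.0353]
    - [0,0,0.0353]
    - [0,0,0]
    - [0,0,0]
    - [0,0,0]
    - [0,0,0]
    - [0,0,0]
    - [0,0,0]
    - [0,0,0]
    - [0,0,-0.03]
    - [0,0,-0.03]
    - [0,0,-0.03]
    - [0,0,-0.03]
    - [0,0,-0.03]
  gripper: [0.085,0.085,0.085,0.085,0.085,0.085,0.04,0.04,0.04,0.04,0.04,0.04,0.04,0.04,0.04,0.04,0.04]

```text
time: 25.98
tool_pos: [0.4214, 0.337, 0.1652]
tcp_rot: [3.142, 0.001, -0.0]
wrist_force: [0.7, 1.4, -2.1]
width: 0.709
grip_force: 66.2
```

Request:
jog_arm:
  turn:
    - [0,0,0]
    - [0,0,0]
    - [0,0,0]
    - [0,0,0]
    - [0,0,0]
    - [0,0,0]
    - [0,0,0]
    - [0,0,0]
    - [0,0,0]
    - [0,0,0]
    - [0,0,0]
    - [0,0,0]
    - [0,0,0]
    - [0,0,0]
  delta_pos:
    - [0.0066,0.0362,0]
    - [0.0066,0.0362,0]
    - [0.0066,0.0362,0]
    - [0.0066,0.0362,0]
    - [0.0066,0.0362,0]
    - [0.0066,0.0362,0]
    - [0.0066,0.0362,0]
    - [0.0066,0.0362,0]
    - [0.0066,0.0362,0]
    - [0.0066,0.0362,0]
    - [0.0066,0.0362,0]
    - [0.0066,0.0362,0]
    - [0,0,0]
    - [0,0,0]
  gripper: [0.04,0.04,0.04,0.04,0.04,0.04,0.04,0.04,0.04,0.04,0.04,0.04,0.04,0.04]

```text
time: 27.15
tool_pos: [0.5011, -0.0988, 0.1639]
tcp_rot: [-3.141, 0.006, -0.0]
wrist_force: [0.6, -0.2, -2.5]
width: 0.711
grip_force: 66.5
```

Request:
jog_arm:
  turn:
    - [0,0,0]
    - [0,0,0]
    - [0,0,0]
    - [0,0,0]
    - [0,0,0]
    - [0,0,0]
    - [0,0,0]
    - [0,0,0]
    - [0,0,0]
    - [0,0,0]
    - [0,0,0]
    - [0,0,0]
  delta_pos:
    - [0,-0.0005,0.018]
    - [0,0,0.018]
    - [0,0,0.018]
    - [0,0,0.018]
    - [0,0,0]
    - [0,0,0.004]
    - [0,0,0.004]
    - [0,0,0.004]
    - [0,0,0.004]
    - [0,0,0.004]
    - [0,0,0.004]
    - [0,0,0]
  gripper: [0.04,0.04,0.04,0.04,0.04,0.04,0.04,0.04,0.04,0.04,0.04,0.04]

```text
time: 28.15
tool_pos: [0.5016, -0.0966, 0.0677]
tcp_rot: [-3.141, 0.0, -0.001]
wrist_force: [0.4, 0.0, -1.8]
width: 0.711
grip_force: 67.0
```

Request:
jog_arm:
  turn:
    - [0,0,0]
    - [0,0,0]
    - [0,0,0]
    - [0,0,0]
    - [0,0,0]
    - [0,0,0]
    - [0,0,0]
    - [0,0,0]
    - [0,0,0]
    - [0,0,0]
    - [0,0,0]
    - [0,0,0]
  delta_pos:
    - [0,0,0]
    - [0,0,0]
    - [0,0,0]
    - [0,0,-0.033]
    - [0,0,-0.033]
    - [0,0,0]
    - [0,0,0]
    - [0,0,0]
    - [0,0,0]
    - [0,0,0]
    - [0,0,0.009]
    - [0,0,0.007]
  gripper: [0.085,0.085,0.085,0.085,0.085,0,0,0,0,0,0,0]

```text
time: 29.15
tool_pos: [0.5007, -0.0966, 0.1164]
tcp_rot: [-3.141, -0.0, 0.002]
wrist_force: [0.0, 0.3, 1.0]
width: -0.0
grip_force: 0.0
```

Request:
jog_arm:
  turn:
    - [0,0,0]
    - [0,0,0]
    - [0,0,0]
    - [0,0,0]
    - [0,0,0]
    - [0,0,0]
    - [0,0,0]
    - [0,0,0]
    - [0,0,0]
    - [0,0,0]
    - [0,0,0]
    - [0,0,0]
    - [0,0,0]
    - [0,0,0]
    - [0,0,0]
    - [0,0,0]
    - [0,0,0]
    - [0,0,0]
  delta_pos:
    - [0,0,0.004]
    - [0,0,0.004]
    - [0,0,0.004]
    - [0,0,0.004]
    - [0,0,0.004]
    - [0,0,0.004]
    - [0,0,0.004]
    - [0,0,0.004]
    - [0,0,0.004]
    - [0,0,0.004]
    - [0,0,0.003]
    - [0,0,0.003]
    - [0,0,0.003]
    - [0,0,0.003]
    - [0,0,0.002]
    - [0,0,0.002]
    - [0,0,0]
    - [0,0,0]
  gripper: [0,0,0,0,0,0,0,0,0,0,0,0,0,0,0,0,0,0]

```text
time: 30.65
tool_pos: [0.5018, -0.0968, 0.0648]
tcp_rot: [3.141, 0.0, 0.001]
wrist_force: [-9.7, 2.5, 24.3]
width: -0.003
grip_force: 11.8
```

All three tins are home. Now I'll look closely at the plate and collar.

Request:
jog_arm:
  turn:
    - [0,0,0]
    - [0,0,0]
    - [0,0,0]
    - [0,0,0]
    - [0,0,0]
    - [0,0,0]
    - [0,0,0]
    - [0,0,0]
    - [0,0,0]
    - [0,0,0]
    - [0,0,0]
    - [0,0,0]
    - [0,0,0]
  delta_pos:
    - [0,0,-0.038]
    - [0,0,-0.038]
    - [0,0,-0.038]
    - [0,0,-0.038]
    - [0,0,-0.038]
    - [0.014,0.034,0]
    - [0.014,0.034,0]
    - [0.014,0.034,0]
    - [0.014,0.034,0]
    - [0.014,0.034,0]
    - [0,0,0]
    - [0,0,0]
    - [0,0,0]
  gripper: [0,0,0,0,0,0.085,0.085,0.085,0.085,0.085,0.085,0.085,0.085]

```text
time: 31.73
tool_pos: [0.5712, -0.2666, 0.2511]
tcp_rot: [-3.141, 0.001, 0.0]
wrist_force: [0.2, 0.9, 0.2]
width: 0.992
grip_force: 0.0
```

```bash
python3 -c "
from h import *
im,P=shot('wrist','w4'); print(P[2],read_state()['tool_pos'])
h=cv2.cvtColor(im,cv2.COLOR_RGB2HSV)
m=(((h[...,0]<6)|(h[...,0]>172))&(h[...,1]>150)&(h[...,2]>60)).astype(np.uint8)
n,l,s,c=cv2.connectedComponentsWithStats(m)
for i in range(1,n):
    if s[i,4]>100: print('red',s[i],c[i],ray('wrist',[c[i]],.034,P)[0])
m=((h[...,0]>15)&(h[...,0]<32)&(h[...,1]>120)&(h[...,2]>100)).astype(np.uint8)
n,l,s,c=cv2.connectedComponentsWithStats(m)
for i in range(1,n):
    if s[i,4]>100: print('brass',s[i],c[i],ray('wrist',[c[i]],.024,P)[0])
"
```

```text
[ 0.65636235 -0.26734174  0.39342033] [ 0.57102198 -0.26596331  0.25130457]
red [ 455  106   57  101 2906] [483.06366139 157.98107364] [ 0.5653066  -0.51764172  0.034     ]
red [234 144  34  37 873] [250.53379152 162.16494845] [ 0.56078356 -0.26765633  0.034     ]
brass [ 283  250   38   41 1234] [301.03322528 270.28119935] [ 0.4193488  -0.33047112  0.024     ]
```

View pics/w4.png

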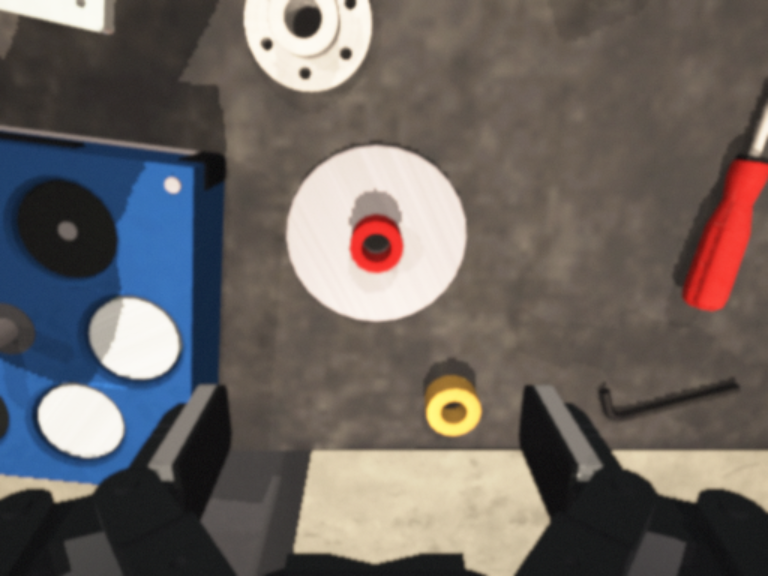

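Wrist view: the plate lies flat, hub up. The hub hole is at (376,243), the disc centre at (376,232) and the collar's top ring at (454,412). Both placed tins sit below the crate top.

```bash
python3 -c "
from h import *
s=dict(tool_pos=np.array([.5711,-.2663,.2512]),tcp_rot=np.array([-3.141,.001,0]))
P=pose('wrist',s)
print(ray('wrist',np.array([(376,244)])/1.5,.034,P),ray('wrist',np.array([(376.5,232.5)])/1.5,.006,P),ray('wrist',np.array([(454,412)])/1.5,.024,P))
im=np.load('w4.npy'); h=cv2.cvtColor(im,cv2.COLOR_RGB2HSV)
m=((h[...,1]<50)&(h[...,2]>120)).astype(np.uint8); m[:90]=0;m[225:]=0;m[:,:185]=0;m[:,320:]=0
c=max(cv2.findContours(m,0,1)[0],key=cv2.contourArea); pts=c.reshape(-1,2).astype(float)
X=ray('wrist',pts,.006,P)[:,:2]; print(cv2.minEnclosingCircle((X*1e3).astype(np.float32)))
m=(((h[...,0]<6)|(h[...,0]>172))&(h[...,1]>150)&(h[...,2]>170)).astype(np.uint8);m[:,300:]=0
c=max(cv2.findContours(m,0,1)[0],key=cv2.contourArea); X=ray('wrist',c.reshape(-1,2).astype(float),.034,P)[:,:2]; print(cv2.minEnclosingCircle((X*1e3).astype(np.float32)))
"
```

```text
[[ 0.56016812 -0.2675008   0.034     ]] [[ 0.56184795 -0.26792367  0.006     ]] [[ 0.4129309  -0.33252834  0.024     ]]
((556.9903564453125, -267.38818359375), 71.29173278808594)
((558.6091918945312, -267.3962707519531), 19.209197998046875)
```

```bash
python3 -c "
from h import *
s=dict(tool_pos=np.array([.5205,.0636,.1591]),tcp_rot=np.array([-3.141,.002,0]))
P=pose('wrist',s)
print(ray('wrist',np.array([(586,369),(538,308)])/1.5,.134,P)[0],ray('wrist',np.array([(538,308)])/1.5,.072,P))
P=pose('top'); im=np.load('top0.npy')[195:220,280:308]; cv2.imwrite('pics/post.png',cv2.cvtColor(cv2.resize(im,None,fx=14,fy=14),cv2.COLOR_RGB2BGR))
"
```

```text
[ 0.5135882  -0.01417066  0.134     ] [[ 0.51249691 -0.01524197  0.072     ]]
```

Request:
jog_arm:
  turn:
    - [0,0,0]
    - [0,0,0]
    - [0,0,0]
    - [0,0,0]
    - [0,0,0]
    - [0,0,0]
  delta_pos:
    - [-0.011,0.001,0.038]
    - [0,0,0.038]
    - [0,0,0.038]
    - [0,0,0.038]
    - [0,0,0.038]
    - [0,0,0]
  gripper: [0.085,0.085,0.085,0.085,0.085,0.085]
  grip_force: 90

```text
time: 32.28
tool_pos: [0.5537, -0.2628, 0.0534]
tcp_rot: [-3.134, -0.003, 0.021]
wrist_force: [-2.2, 0.4, -1.2]
width: 0.995
grip_force: 0.0
```

Request:
jog_arm:
  turn:
    - [0,0,0]
    - [0,0,0]
  delta_pos:
    - [0,0,0]
    - [0,0,0]
  gripper: [0.085,0.085]

```text
time: 32.45
tool_pos: [0.5615, -0.2675, 0.064]
tcp_rot: [3.14, 0.002, 0.004]
wrist_force: [-0.5, -0.2, 0.1]
width: 0.995
grip_force: 0.0
```

Request:
jog_arm:
  turn:
    - [0,0,0]
    - [0,0,0]
    - [0,0,0]
    - [0,0,0]
    - [0,0,0]
    - [0,0,0]
    - [0,0,0]
    - [0,0,0]
    - [0,0,0]
    - [0,0,0]
    - [0,0,0]
    - [0,0,0]
    - [0,0,0]
  delta_pos:
    - [0,0,0.013]
    - [0,0,0.013]
    - [0,0,0.013]
    - [0,0,0.013]
    - [0,0,0]
    - [0,0,0]
    - [0,0,0]
    - [0,0,0]
    - [0,0,0]
    - [0,0,0]
    - [0,0,0]
    - [0,0,0]
    - [0,0,0]
  gripper: [0.085,0.085,0.085,0.085,0.085,0.02,0.02,0.02,0.02,0.02,0.02,0.02,0.02]
  grip_force: 90

```text
time: 33.53
tool_pos: [0.5611, -0.268, 0.0111]
tcp_rot: [3.141, -0.0, 0.003]
wrist_force: [-1.4, 0.8, 5.4]
width: 0.436
grip_force: 90.4
```

Request:
jog_arm:
  turn:
    - [0,0,0]
    - [0,0,0]
    - [0,0,0]
    - [0,0,0]
    - [0,0,0]
    - [0,0,0]
    - [0,0,0]
    - [0,0,0]
  delta_pos:
    - [0,0,-0.01]
    - [0,0,-0.03]
    - [0,0,-0.03]
    - [0,0,-0.03]
    - [0,0,-0.03]
    - [0,0,-0.03]
    - [0,0,0]
    - [0,0,0]
  gripper: [0.02,0.02,0.02,0.02,0.02,0.02,0.02,0.02]

```text
time: 34.2
tool_pos: [0.5614, -0.2683, 0.1722]
tcp_rot: [3.139, 0.0, 0.006]
wrist_force: [-1.1, -0.4, -3.3]
width: 0.438
grip_force: 91.2
```

```bash
python3 -c "
from h import *
im,P=shot('wrist','w5',1.2); s=read_state(); print(s['tool_pos'],s['wrist_force'],s['width'])"
```

```text
[ 0.55974913 -0.26753125  0.16956992] [-0.45443965  0.67912517 -3.62386094] 0.4361322160783109
```

View pics/w5.png

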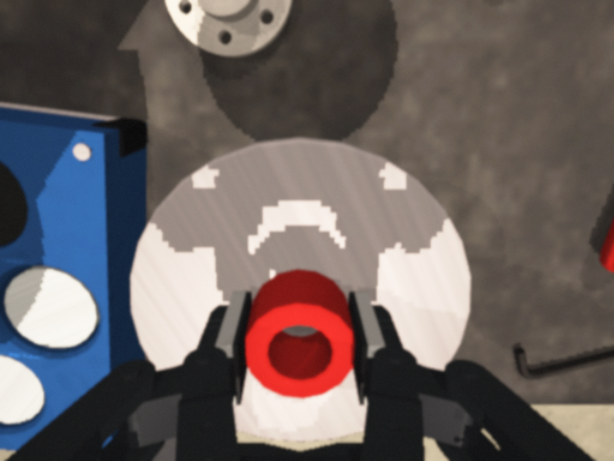

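```bash
python3 -c "
from h import *
im=np.load('w5.npy'); h=cv2.cvtColor(im,cv2.COLOR_RGB2HSV); P=pose('wrist'); t=read_state()['tool_pos']
m=(((h[...,0]<6)|(h[...,0]>172))&(h[...,1]>140)&(h[...,2]>170)).astype(np.uint8);m[:,330:]=0;m[:,:180]=0
c=max(cv2.findContours(m,0,1)[0],key=cv2.contourArea); print(cv2.boundingRect(c))
X=ray('wrist',c.reshape(-1,2).astype(float),t[2]+.0235,P)[:,:2]-t[:2]; print(cv2.minEnclosingCircle((X*1e3).astype(np.float32)))
m=((h[...,1]<50)&(h[...,2]>90)).astype(np.uint8);m[:,:110]=0;m[:110]=0;m[:,395:]=0;m[370:]=0;m[240:]=0
c=max(cv2.findContours(m,0,1)[0],key=cv2.contourArea);print(cv2.boundingRect(c))
X=ray('wrist',c.reshape(-1,2).astype(float),t[2]-.0045,P)[:,:2]-t[:2]; X=X[(X[:,0]>0.02)]; 
from scipy.optimize import least_squares
r=least_squares(lambda v:np.hypot(*(X-v).T)-.07,[0,0],loss='soft_l1',f_scale=.001); print(r.x,np.abs(r.fun).mean())
"
```

```text
(205, 252, 89, 79)
((-1.8839545249938965, -0.4587593078613281), 19.16318702697754)
(110, 110, 285, 130)
[-0.00212451 -0.00082109] 0.0014541682507695033
```

Request:
jog_arm:
  turn:
    - [0,0,0]
    - [0,0,0]
    - [0,0,0]
    - [0,0,0]
    - [0,0,0]
    - [0,0,0]
    - [0,0,0]
    - [0,0,0]
    - [0,0,0]
    - [0,0,0]
    - [0,0,0]
  delta_pos:
    - [-0.0056,-0.0317,0]
    - [-0.0056,-0.0317,0]
    - [-0.0056,-0.0317,0]
    - [-0.0056,-0.0317,0]
    - [-0.0056,-0.0317,0]
    - [-0.0056,-0.0317,0]
    - [-0.0056,-0.0317,0]
    - [-0.0056,-0.0317,0]
    - [0,0,0]
    - [0,0,0]
    - [0,0,0]
  gripper: [0.02,0.02,0.02,0.02,0.02,0.02,0.02,0.02,0.02,0.02,0.02]

```text
time: 35.17
tool_pos: [0.5139, -0.0141, 0.1676]
tcp_rot: [3.141, 0.002, -0.006]
wrist_force: [0.0, -0.6, -3.4]
width: 0.436
grip_force: 91.7
```

```bash
python3 -c "
from h import *
im,P=shot('wrist','w6',1.2); s=read_state(); print(s['tool_pos'],s['wrist_force'],s['width'])"
```

```text
[ 0.5143647  -0.01458601  0.16811235] [-0.53692338 -0.72179527 -3.50478866] 0.43377438334920315
```

View pics/w6.png

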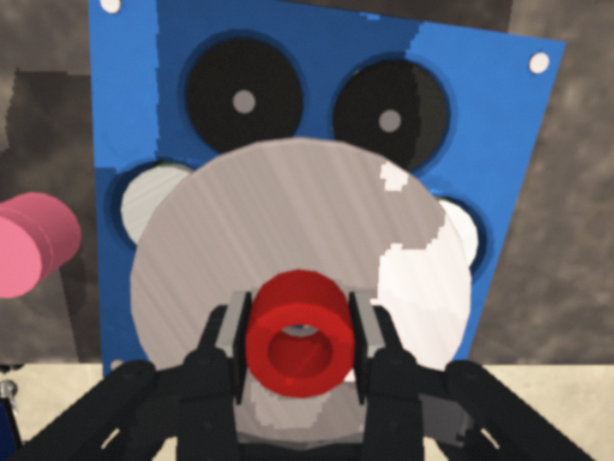

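```bash
python3 -c "
from h import *
P=pose('wrist')
X=ray('wrist',np.array([(244,101),(389.5,121)])/1.2,.0665,P)[:,:2]; print(X, X-[[.0776,.0322],[.0666,-.0511]])
Y=ray('wrist',np.array([(111,4),(540,62)])/1.2,.072,P)[:,:2]
d=Y[1]-Y[0]; L=np.hypot(*d); n=np.array([d[1],-d[0]])/L; n=-n if n[0]>0 else n; print(Y,L,Y.mean(0)+n*L/2)"
```

```text
[[ 0.58923727  0.01654691]
 [ 0.57818441 -0.06677829]] [[ 0.51163727 -0.01565309]
 [ 0.51158441 -0.01567829]]
[[ 0.6374011   0.08227127]
 [ 0.60952852 -0.14432961]] 0.22830865123006008 [ 0.51016437 -0.01709288]
```

Request:
jog_arm:
  turn:
    - [0,0,0]
    - [0,0,0]
    - [0,0,0]
    - [0,0,0]
    - [0,0,0]
    - [0,0,0]
    - [0,0,0]
    - [0,0,0]
  delta_pos:
    - [0,0,0.01]
    - [0,0,0.01]
    - [0,0,0.004]
    - [0,0,0.004]
    - [0,0,0.004]
    - [0,0,0.004]
    - [0,0,0]
    - [0,0,0]
  gripper: [0.02,0.02,0.02,0.02,0.02,0.02,0.02,0.02]

```text
time: 35.88
tool_pos: [0.5153, -0.0141, 0.1336]
tcp_rot: [-3.142, -0.0, 0.001]
wrist_force: [0.6, 0.1, -3.3]
width: 0.438
grip_force: 91.8
```

The plate is on the post with no side load. Lowering it to the crate.

Request:
jog_arm:
  turn:
    - [0,0,0]
    - [0,0,0]
    - [0,0,0]
    - [0,0,0]
    - [0,0,0]
    - [0,0,0]
    - [0,0,0]
    - [0,0,0]
    - [0,0,0]
    - [0,0,0]
    - [0,0,0]
    - [0,0,0]
    - [0,0,0]
  delta_pos:
    - [0,0,0.005]
    - [0,0,0.005]
    - [0,0,0.005]
    - [0,0,0.005]
    - [0,0,0.005]
    - [0,0,0.005]
    - [0,0,0.005]
    - [0,0,0.005]
    - [0,0,0.005]
    - [0,0,0.003]
    - [0,0,0.003]
    - [0,0,0]
    - [0,0,0]
  gripper: [0.02,0.02,0.02,0.02,0.02,0.02,0.02,0.02,0.02,0.02,0.02,0.02,0.02]

```text
time: 36.97
tool_pos: [0.5154, -0.0141, 0.0832]
tcp_rot: [3.142, 0.0, -0.0]
wrist_force: [-1.9, 0.9, 0.6]
width: 0.439
grip_force: 92.1
```

Request:
jog_arm:
  turn:
    - [0,0,0]
    - [0,0,0]
    - [0,0,0]
    - [0,0,0]
    - [0,0,0]
    - [0,0,0]
    - [0,0,0]
    - [0,0,0]
    - [0,0,0]
    - [0,0,0]
    - [0,0,0]
    - [0,0,0]
    - [0,0,0]
    - [0,0,0]
    - [0,0,0]
    - [0,0,0]
    - [0,0,0]
    - [0,0,0]
    - [0,0,0]
    - [0,0,0]
  delta_pos:
    - [0,0,0.001]
    - [0,0,0]
    - [0,0,0]
    - [0,0,0]
    - [0,0,-0.01]
    - [0,0,-0.03]
    - [0,0,-0.035]
    - [0,0,-0.035]
    - [-0.0105,0.0353,0]
    - [-0.0105,0.0353,0]
    - [-0.0105,0.0353,0]
    - [-0.0105,0.0353,0]
    - [-0.0105,0.0353,0]
    - [-0.0105,0.0353,0]
    - [-0.0105,0.0353,0]
    - [-0.0105,0.0353,0]
    - [-0.0105,0.0353,0]
    - [0,0,0]
    - [0,0,0]
    - [0,0,0]
  gripper: [0.02,0.06,0.06,0.06,0.06,0.07,0.085,0.085,0.085,0.085,0.085,0.085,0.085,0.085,0.085,0.085,0.085,0.085,0.085,0.085]

```text
time: 38.63
tool_pos: [0.4208, -0.3317, 0.1921]
tcp_rot: [-3.141, 0.002, -0.001]
wrist_force: [0.1, -0.1, 0.3]
width: 0.993
grip_force: 0.0
```

```bash
cat > col.py <<'E'
from h import *
im,P=shot('wrist','wc%d'%int(read_state()['time']*10),1); t=read_state()['tool_pos']; print(t)
h=cv2.cvtColor(im,cv2.COLOR_RGB2HSV)
m=((h[...,0]>15)&(h[...,0]<35)&(h[...,1]>90)&(h[...,2]>120)).astype(np.uint8)
n,l,s,c=cv2.connectedComponentsWithStats(m)
for i in range(1,n):
    if s[i,4]>150: print(s[i],ray('wrist',[c[i]],.024,P)[0])
# bright top ring only
m=((h[...,0]>15)&(h[...,0]<35)&(h[...,1]>70)&(h[...,2]>200)).astype(np.uint8)
cs=cv2.findContours(m,0,1)[0]; c=max(cs,key=cv2.contourArea); X=ray('wrist',c.reshape(-1,2).astype(float),.024,P)[:,:2]
print(cv2.minEnclosingCircle((X*1e3).astype(np.float32)))
x,y,w,hh=cv2.boundingRect(c); print(x,y,w,hh)
E
python3 col.py
python3 - <<'E'
from h import *
im,_=shot('scene','s2',1)
a=cv2.resize(im[170:300,210:360],(600,520)); cv2.imwrite('pics/s2c.png',cv2.cvtColor(a,cv2.COLOR_RGB2BGR))
E
```

```text
[ 0.42106966 -0.33108981  0.19201274]
[ 226  146   50   51 1760] [ 0.41444059 -0.33243337  0.024     ]
((412.79156494140625, -332.2795715332031), 22.677719116210938)
227 150 48 46
```

View pics/s2c.png

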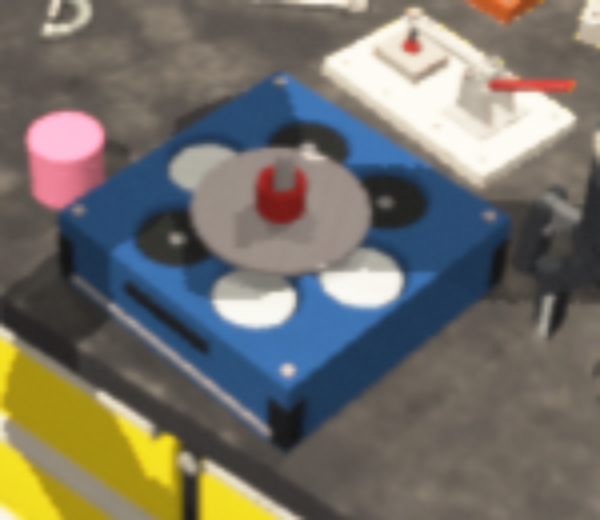

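The scene shows the plate flat on the crate with the post through the hub at (282,185). The collar is at (0.4128, -0.3323), so I'll grasp it.

Request:
jog_arm:
  turn:
    - [0,0,0]
    - [0,0,0]
    - [0,0,0]
    - [0,0,0]
    - [0,0,0]
    - [0,0,0]
    - [0,0,0]
    - [0,0,0]
    - [0,0,0]
  delta_pos:
    - [-0.008,0.001,0]
    - [0,0,0.036]
    - [0,0,0.036]
    - [0,0,0.036]
    - [0,0,0.036]
    - [0,0,0.03]
    - [0,0,0.008]
    - [0,0,0]
    - [0,0,0.005]
  gripper: [0.085,0.085,0.085,0.085,0.085,0.085,0.085,0.085,0.085]

```text
time: 39.48
tool_pos: [0.4141, -0.3332, 0.0063]
tcp_rot: [3.14, 0.002, 0.003]
wrist_force: [0.3, -0.5, 0.6]
width: 0.996
grip_force: 0.0
```

Request:
jog_arm:
  turn:
    - [0,0,0]
    - [0,0,0]
    - [0,0,0]
    - [0,0,0]
    - [0,0,0]
    - [0,0,0]
    - [0,0,0]
    - [0,0,0]
  delta_pos:
    - [0,0,0]
    - [0,0,0]
    - [0,0,0]
    - [0,0,0]
    - [0,0,0]
    - [0,0,0]
    - [0,0,0]
    - [0,0,0]
  gripper: [0.085,0.025,0.025,0.025,0.025,0.025,0.025,0.025]
  grip_force: 60

```text
time: 40.15
tool_pos: [0.4139, -0.3336, 0.0067]
tcp_rot: [3.14, 0.0, 0.003]
wrist_force: [-1.0, 2.0, 6.8]
width: 0.511
grip_force: 60.5
```

Request:
jog_arm:
  turn:
    - [0,0,0]
    - [0,0,0]
    - [0,0,0]
    - [0,0,0]
    - [0,0,0]
    - [0,0,0]
    - [0,0,0]
    - [0,0,0]
    - [0,0,0]
    - [0,0,0]
  delta_pos:
    - [0,0,-0.01]
    - [0,0,-0.03]
    - [0,0,-0.03]
    - [0,0,-0.03]
    - [0,0,-0.03]
    - [0,0,-0.03]
    - [0,0,-0.02]
    - [0,0,0]
    - [0,0,0]
    - [0,0,0]
  gripper: [0.025,0.025,0.025,0.025,0.025,0.025,0.025,0.025,0.025,0.025]

```text
time: 40.98
tool_pos: [0.4121, -0.3321, 0.1838]
tcp_rot: [-3.14, -0.0, 0.002]
wrist_force: [0.1, -0.0, -1.6]
width: 0.509
grip_force: 61.6
```

```bash
python3 - <<'E'
from h import *
im,P=shot('wrist','w7',1.2); s=read_state(); t=s['tool_pos']; print(t,s['wrist_force'],s['width'])
h=cv2.cvtColor(im,cv2.COLOR_RGB2HSV)
m=((h[...,0]>15)&(h[...,0]<35)&(h[...,1]>70)&(h[...,2]>200)).astype(np.uint8)
c=max(cv2.findContours(m,0,1)[0],key=cv2.contourArea); print(cv2.boundingRect(c))
X=ray('wrist',c.reshape(-1,2).astype(float),t[2]+.018,P)[:,:2]-t[:2]; print(cv2.minEnclosingCircle((X*1e3).astype(np.float32)))
E
```

```text
[ 0.41172366 -0.33180368  0.18295568] [-0.8109305   0.29349962 -2.21322001] 0.5099248898811138
(199, 234, 102, 92)
((-0.5162901282310486, -0.7849249243736267), 22.84160804748535)
```

View pics/w7.png

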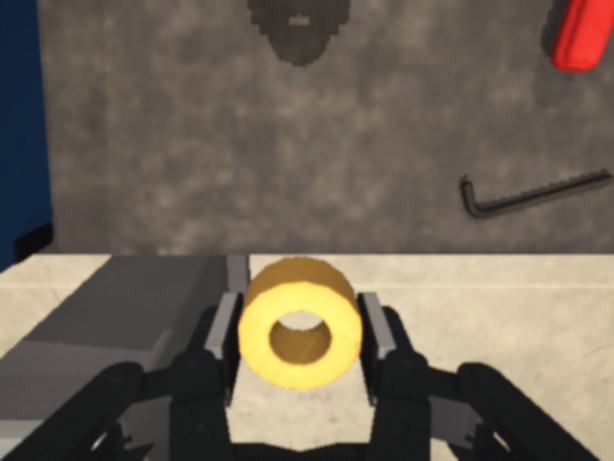

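Request:
jog_arm:
  turn:
    - [0,0,0]
    - [0,0,0]
    - [0,0,0]
    - [0,0,0]
    - [0,0,0]
    - [0,0,0]
    - [0,0,0]
    - [0,0,0]
    - [0,0,0]
    - [0,0,0]
    - [0,0,0]
    - [0,0,0]
  delta_pos:
    - [0.01125,-0.0353,0]
    - [0.01125,-0.0353,0]
    - [0.01125,-0.0353,0]
    - [0.01125,-0.0353,0]
    - [0.01125,-0.0353,0]
    - [0.01125,-0.0353,0]
    - [0.01125,-0.0353,0]
    - [0.01125,-0.0353,0]
    - [0.01125,-0.0353,0]
    - [0,0,0]
    - [0,0,0]
    - [0,0,0]
  gripper: [0.025,0.025,0.025,0.025,0.025,0.025,0.025,0.025,0.025,0.025,0.025,0.025]

```text
time: 42.03
tool_pos: [0.5128, -0.015, 0.1829]
tcp_rot: [3.141, 0.002, -0.006]
wrist_force: [0.2, -0.6, -1.0]
width: 0.508
grip_force: 61.8
```

Request:
jog_arm:
  turn:
    - [0,0,0]
    - [0,0,0]
    - [0,0,0]
    - [0,0,0]
    - [0,0,0]
    - [0,0,0]
    - [0,0,0]
    - [0,0,0]
    - [0,0,0]
  delta_pos:
    - [0,-0.0008,0.012]
    - [0,0,0.012]
    - [0,0,0.01]
    - [0,0,0.004]
    - [0,0,0.004]
    - [0,0,0.004]
    - [0,0,0.004]
    - [0,0,0]
    - [0,0,0]
  gripper: [0.025,0.025,0.025,0.025,0.025,0.025,0.025,0.025,0.025]

```text
time: 42.78
tool_pos: [0.5142, -0.0143, 0.1348]
tcp_rot: [-3.142, -0.0, -0.0]
wrist_force: [0.4, -0.1, -1.0]
width: 0.507
grip_force: 61.8
```

Request:
jog_arm:
  turn:
    - [0,0,0]
    - [0,0,0]
    - [0,0,0]
    - [0,0,0]
    - [0,0,0]
    - [0,0,0]
    - [0,0,0]
    - [0,0,0]
    - [0,0,0]
  delta_pos:
    - [0,0,0.004]
    - [0,0,0.004]
    - [0,0,0.004]
    - [0,0,0.004]
    - [0,0,0.004]
    - [0,0,0.002]
    - [0,0,0.0015]
    - [0,0,0]
    - [0,0,0]
  gripper: [0.025,0.025,0.025,0.025,0.025,0.025,0.025,0.025,0.025]

```text
time: 43.53
tool_pos: [0.5137, -0.0142, 0.1126]
tcp_rot: [-3.141, -0.0, 0.002]
wrist_force: [-6.1, -0.1, 9.3]
width: 0.508
grip_force: 62.9
```

The collar is on the hub (9 N at 0.1126). Releasing it and backing off.

Request:
jog_arm:
  turn:
    - [0,0,0]
    - [0,0,0]
    - [0,0,0]
    - [0,0,0]
    - [0,0,0]
    - [0,0,0]
    - [0,0,0]
    - [0,0,0]
    - [0,0,0]
    - [0,0,0]
    - [0,0,0]
    - [0,0,0]
    - [0,0,0]
    - [0,0,0]
  delta_pos:
    - [0,0,-0.001]
    - [0,0,0]
    - [0,0,0]
    - [0,0,0]
    - [0,0,-0.01]
    - [0,0,-0.03]
    - [0,0,-0.035]
    - [0,0,-0.035]
    - [0,0,-0.035]
    - [0.02,0.035,0]
    - [0.02,0.035,0]
    - [0,0.035,0]
    - [0,0.035,0]
    - [0,0,0]
  gripper: [0.025,0.065,0.065,0.065,0.065,0.07,0.07,0.07,0.07,0.07,0.07,0.07,0.07,0.07]

```text
time: 44.7
tool_pos: [0.5543, -0.1599, 0.258]
tcp_rot: [3.138, -0.006, 0.001]
wrist_force: [0.6, 0.0, -0.3]
width: 0.818
grip_force: 0.0
```

```bash
python3 - <<'E'
from h import *
a,_=shot('scene','s3',1); b,_=shot('wrist','w8',1)
A=cv2.resize(a[165:300,210:360],(500,450)); B=b[:,:290]
B=cv2.resize(B,(int(290*450/384),450))[:,:300]
cv2.imwrite('pics/fin.png',cv2.cvtColor(np.hstack([A,B]),cv2.COLOR_RGB2BGR))
E
```

```text
(no output)
```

View pics/fin.png

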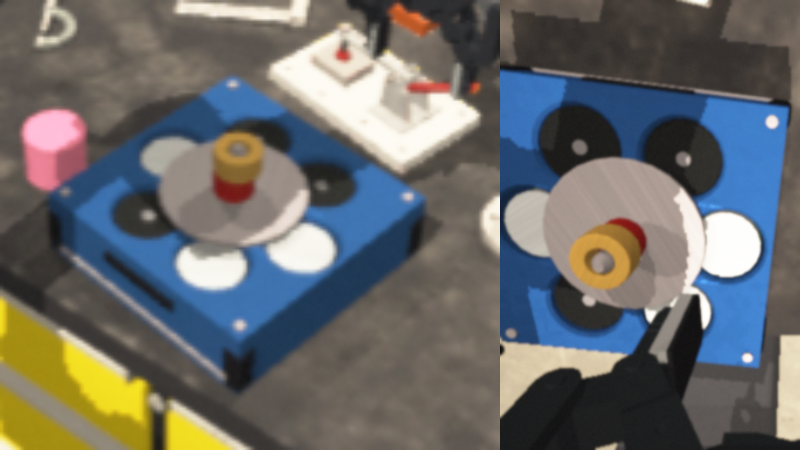

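The final view shows the plate flat on the crate, the collar seated on the red hub at (238,155) with the post through it, and the three tins in their cells. Nothing is touching the robot.

```bash
python3 -c "
from workcell import ticket
print(ticket.finish_job())"
```

```text
the job is handed in; nothing more can be done
None
```

I handed the job in at about 45 s of the 210 s: all three green tins are pushed home in empty cells, the plate is flat on the crate with its red hub up, and the collar is seated on the hub. No verdict came back from the judge.

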